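# Pin the analyser's deck platform and start its hold-down screw

## Robot

A 6-joint arm with a two-finger parallel gripper is mounted at the origin on the work surface. World frame = base frame: x ahead of the robot, y to its left, z up, the work surface at z = 0. Lengths are in mm, angles in rad, forces in N, time in s.
With the tool pointing down it reaches from about 400 to 925 mm from the base axis. Payload 12.5 kg.
Tool frame: the origin (TCP) lies midway between the tips of the shut fingers; the grasp point (between the pads) lies 19 mm behind it; z points along the fingers, y is the line along which they close (so a half turn about z gives the same grasp; the last joint's range is limited). The gripper opens to 95 mm and grips with 3 to 60 N. Pads are 20 mm wide; open, the fingers measure 119 mm over their backs; the gripper's body (75 mm by 180 mm) begins 59 mm behind the grasp point.
Start: joints at [-1.21, 0.491, 1.559, -0, 1.092, -0.106], TCP at [281.294, -558.14, 214.661] pointing down, gripper open.
Joint ranges: [-3.1, 3.1], [-0.84, 2.19], [0.05, 2.79], [-1.13, 4.28], [0.06, 2.93], [-2.69, 2.69]. Speed limits (rad/s): [2.22, 2.22, 2.79, 3.14, 3.14, 3.14].

## Interface

Orientations are given as [roll, pitch, yaw] about the fixed x, y, z axes, in that order (R = Rz(yaw) Ry(pitch) Rx(roll)).
In Python, from cell import env gives the robot as it stands.
- The arm moves only by the tool arm_command, never from a script. Its argument "targets" is a list of rows, each a list of 5 numbers: the shift along the tool's x, y, z in mm, then the turn about the tool's z in degrees, then the opening, from 0 (shut) to 1 (fully open). In form: [[tx, ty, tz, roll, fingers], ...]. A call has 1 to 5 rows; each row is the pose to reach, as a shift and turn from the pose commanded when the call began, along the tool's axes at that moment; what a row does not reach only later rows make up. A row lasts 1/10 s, in which the tool goes at most 50 mm and 8.59 degrees, less where a joint would pass 70% of its speed; a pose out of reach is approached as far as the arm can. A call with a gripper value outside its range is refused whole. The fingers move at their own pace and stop on an object; the grip force is fixed at half the most. Time passes only in rows, so rows that repeat a pose let the fingers close. It gives the time, the measured TCP pose, the force, the opening and the grip force at its end, in the units of the state.
- env.state(): the state, without advancing time (a new reading comes with each control period).
- env.read_camera(name): name is "side" or "top" or "wrist"; returns a dict with "frame" (400x640x3 uint8, red, green, blue), "vertical_fov" (degrees; the focal length in pixels is half the picture's height over the tangent of half this angle, whatever the lens; pixels are square), "cx", "cy" (the principal point, pixels), "world_from_camera" (4x4, takes a point from camera to world coordinates); the wrist camera has in their place "hand_eye" (4x4, takes a point from camera to tool coordinates, whose origin is the TCP and whose axes are the flange's). Camera axes: x right, y down, z forward; pixel columns grow to the right and rows downward; lengths in mm; the calibration is good to about 2 mm. A picture is of the moment at which its call begins: read the wrist's pose just before it. There is no depth.
- env.job_done(): hands the job in; it is judged then, once.
The state is a dict: "t": time; "joints": joint angles; "qvel": joint speeds; "tau": joint torques, N m; "eef_pos": TCP position; "tcp_rot": TCP orientation; "ft_force": force on the tool from outside, world axes, zero at the start; "moment": the same for the moment, N m; "opening": opening from 0.0 (shut) to 1.0 (fully open); "grip_force": force on a finger pad.
Only numpy, scipy, OpenCV 4.12 (cv2) and the standard library are available. Lean on these libraries where they do the work, as an engineer would, in place of code of your own. Each camera call takes 0.05 s, during which the arm holds its last target. There are 200 camera calls.

## Task

The raised plate platform has just been set back on its pillars on the analyser deck. Take the black-headed locating pin from its parking block, push it fully home through the pin hole in the platform and the lug below it, and let it go. Then start the big knurled steel hold-down screw at the platform's other front corner: turn it backward (anticlockwise seen from above) until you feel it drop onto the start of the thread, turn it forward one full turn, and finish still gripping the screw's head, holding it just started so that I can square up the far end; leave everything else on the deck where it is.

Things in the scene. Friction and masses are not known exactly. Their poses are not given: they have to be found in the camera images.
- platform: Fixed raised aluminium plate 240 x 300 mm, 6 mm thick, top 70 mm above the deck. Origin on the deck under its centre; x to its rear edge (away from the robot), y to its left, z up. Hold-down screw at the front left corner (x -85, y +100 mm), pin hole at the front right (-85, -100). Nothing else within 70 mm of either; nests and handles at the rear rise at most 42 mm above the plate.
- pin_hole (a point): Centre of the pin hole's mouth in the plate's top face: 13.5 mm wide, through the 6 mm plate and, 8 mm further down, through a 36 mm thick steel lug with an equal hole on the same axis. z up.
- pin: Loose locating pin, 55 to 95 g: steel shank 12 mm in diameter, 46 mm long, its foot coned over 4 mm (8 mm wide at the end), under a black knurled round head 26 mm in diameter, 32 mm tall. Origin at the foot, z up towards the head. It starts upright in its parking block, foot 10 mm above the deck, head 56 to 88 mm above it.
- pin_shoulder (a point): On the pin's axis at the underside of its head, 46 mm above the foot; it meets point pin_hole when the pin is fully home.
- pin_park: Parking block: aluminium, 60 x 60 mm, 36 mm tall, fixed to the deck left or right of the platform, with a hole 13.5 mm wide and 26 mm deep in the middle of its top. Origin at the centre of its underside.
- screw_axis (a point): Fixed point on the hold-down screw's axis at the plate's top face.
- hold_screw: Captive hold-down screw, 160 g, upright over a threaded boss, free to turn and slide up and down: round knurled steel head 34 mm in diameter, 24 mm tall, over a 26 mm shoulder 5 mm thick. With screw_height 0 the origin is on its axis at deck level and the head spans 18 to 42 mm above the plate; it moves up and down with screw_height.
- screw_head (a point): Centre of the top face of the screw's head, 42 mm above the plate plus screw_height.
- screw_height (a joint): Height of the screw, m, up positive. Right-hand thread, 4 mm a turn. By its weight it rests on the thread's first turn, at the start at -0.0003 to -0.0015. Turned backward it climbs to 0, then drops to -0.004 unless a tight grip holds it up (press down lightly, or open the fingers), and so again each turn. Forward from there it sinks 4 mm a turn, with 0.3 mm play. Limits -0.0125, +0.006.
- screw_turn (a joint): Turn of the screw, rad, growing forward (clockwise seen from above), about 0 at the start, no stops, friction about 0.02 Nm. Where it drops differs each time: 0.5 to 2.2 rad backward from the start.
- strip_a: Leave alone: black sample strip 30 x 190 mm with upright tubes, 88 mm tall, far left. Origin under its centre.
- strip_b: Leave alone: the same kind of strip, far right.
- tip_box: Leave alone: white pipette tip box 122 x 84 mm, 48 mm tall, near left. Origin under its centre.
- reagent: Leave alone: amber jar with black cap, 54 mm in diameter, 85 mm tall, near right. Origin under its centre.
- driver: Leave alone: grey-handled screwdriver 170 mm long, lying crosswise between the robot and the platform. Origin under its middle.
- spare_screw: Leave alone: spare knurled screw standing head down on the deck, right of the platform, 34 mm in diameter, 69 mm tall. Origin under its centre.
- microplate: Leave alone: white well plate 85 x 128 mm, 22 mm tall, in its nest at the platform's rear right. Origin under its centre.

How it is judged:
By the outcome, as a careful person would: the job done as asked, in the order asked, and still so for the second after the job is handed in, while the arm keeps its last pose, push and grip.
It also fails if it takes over 72 s, if anything falls off the work surface, if the arm or the gripper's body presses on something with over 40 N, if the wrist force passes 120 N, or if a joint passes its speed limit or range.

## Working session

There is one attempt and no reset: what is moved stays moved. The work goes in short steps, Python scripts to look and compute and a tool call to move; the robot and the scene stay as the last step left them, time stands still between calls to the robot, and variables do not carry over. Pictures are saved under pics/ and viewed, at most 10 in all, crops included, and the job is handed in when it is done.

Besides the shell and the picture viewer there is one more tool, called after "Call:" by a JSON object that holds its "api" and its "payload", one argument or row to a line. arm_command: Moves the arm, as the interface text tells. Its arguments: {"type":"object","properties":{"targets":{"type":"array","items":{"type":"array","items":{"type":"number"}}}},"required":["targets"]}

```bash
ls; mkdir -p pics; python3 - <<'E'
from cell import env
import cv2
s=env.state();print(s)
for n in("top","side"):
    c=env.read_camera(n);cv2.imwrite(f"pics/{n}0.png",c["frame"][:,:,::-1]);print(n,c["vertical_fov"],c["cx"],c["cy"],c["world_from_camera"].round(3).tolist() if hasattr(c["world_from_camera"],'round') else c["world_from_camera"])
c=env.read_camera("wrist");print(c["vertical_fov"],c["cx"],c["cy"],c["hand_eye"]);print([k for k in c])
E
```

```text
pics
{'t': 0.0, 'joints': array([-1.20958737e+00,  4.91565025e-01,  1.55945879e+00,  1.75354311e-06,
        1.09171393e+00, -1.05610160e-01]), 'qvel': array([-2.27536777e-05, -1.78042144e-03, -1.98961635e-03, -2.28419950e-03,
        1.99614563e-03,  5.44944440e-04]), 'tau': array([-2.04291558e-03, -6.12655592e+01, -2.58178622e+01,  6.91750715e-02,
        4.82628378e-02, -8.51070740e-05]), 'eef_pos': array([ 281.20534755, -557.88280564,  214.05514422]), 'tcp_rot': array([-3.14045411e+00, -1.22255010e-04,  4.66818238e-01]), 'ft_force': array([ 0.52295577, -0.08470941,  0.17612718]), 'moment': array([-0.00360871,  0.01981019,  0.06065354]), 'grip_force': 0.0, 'opening': 1.0028043374183464}
top 47.91475065944056 321.60371795928296 197.63353070667358 [[0.009, -0.994, 0.108, 387.841], [-1.0, -0.008, 0.012, -5.706], [-0.011, -0.108, -0.994, 1434.211], [0.0, 0.0, 0.0, 1.0]]
side 43.93022610435164 315.5458829761618 197.0821416520216 [[0.968, -0.177, 0.177, 271.611], [-0.249, -0.624, 0.741, -1149.052], [-0.021, -0.761, -0.648, 1086.279], [0.0, 0.0, 0.0, 1.0]]
60.23362011739629 316.5537249154029 199.09548537739244 [[ 7.44639767e-04 -9.63456694e-01 -2.67863108e-01  7.54260823e+01]
 [ 9.99999690e-01  7.86141045e-04 -4.76859832e-05  3.30939624e-01]
 [ 2.56521563e-04 -2.67862989e-01  9.63456980e-01 -1.71472310e+02]
 [ 0.00000000e+00  0.00000000e+00  0.00000000e+00  1.00000000e+00]]
['frame', 'vertical_fov', 'cx', 'cy', 'hand_eye']
```

View pics/top0.png

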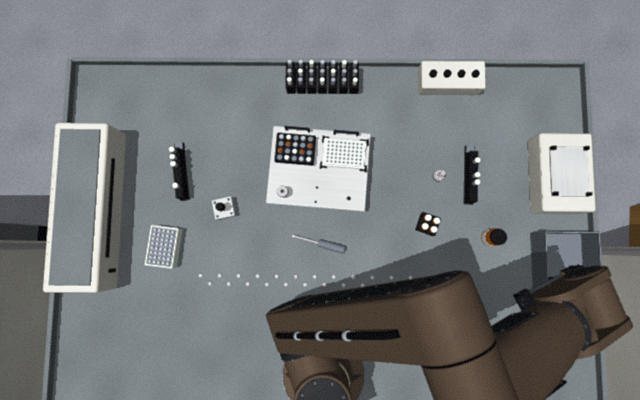

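View pics/side0.png

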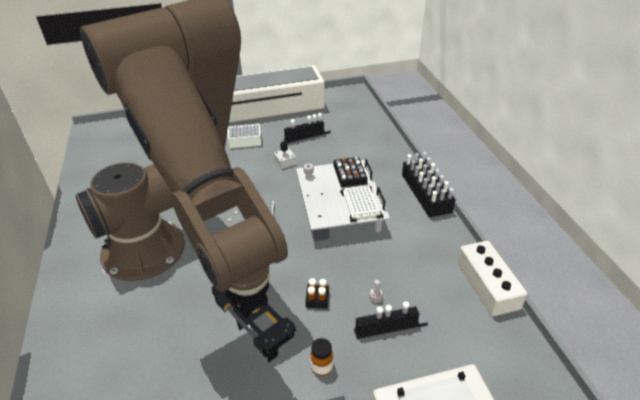

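Top view: pin in its parking block at about (222,207), hold-down screw (284,191), pin hole (349,198), and plate corners about (274,127), (370,133), (367,211), (266,205). The driver lies at (320,242). The side view agrees: pin (284,147), screw (308,168).

```bash
cat > h.py <<'E'
from cell import env
import numpy as np, cv2
from scipy.spatial.transform import Rotation as R
def tool(s=None):
    s=s or env.state(); T=np.eye(4); T[:3,:3]=R.from_euler('xyz',s['tcp_rot']).as_matrix(); T[:3,3]=s['eef_pos']; return T
def cam(n):
    T=tool() if n=='wrist' else None
    c=env.read_camera(n); c['T']=T@np.array(c['hand_eye']) if n=='wrist' else np.array(c['world_from_camera'])
    c['f']=200/np.tan(np.radians(c['vertical_fov'])/2); return c
def ray(c,u,v,z):
    d=c['T'][:3,:3]@np.array([(u-c['cx'])/c['f'],(v-c['cy'])/c['f'],1]); o=c['T'][:3,3]
    return (o+d*(z-o[2])/d[2]).round(1)
def proj(c,p):
    q=np.linalg.inv(c['T'])@np.append(p,1); return (q[:2]/q[2]*c['f']+[c['cx'],c['cy']]).round(1)
def shift(p,s=None):  # world point -> tool-frame shift
    return (np.linalg.inv(tool(s))@np.append(p,1))[:3].round(1)
E
python3 - <<'E'
from h import *
c=cam('top')
g=cv2.resize(c['frame'][110:260,190:390],(800,600),interpolation=cv2.INTER_CUBIC);cv2.imwrite('pics/topc.png',g[:,:,::-1])
for n,u,v,z in[('pin',222,207,88),('screw',284,190,111),('hole',349,198,70),('c',274,127,70),('c',370,133,70),('c',367,210,70),('c',266,205,70),('driver',320,242,10)]:print(n,ray(c,u,v,z))
P=[ray(c,222,207,88),ray(c,284,190,111),ray(c,349,198,70)]
d=cam('side');print([proj(d,p) for p in P]);print([shift(p) for p in P])
E
```

```text
pin [502.8 309.4  88. ]
screw [552.9 121.4 111. ]
hole [535.  -73.3  70. ]
c [754.9 160.   70. ]
c [ 737.7 -137.7   70. ]
c [ 498.8 -128.    70. ]
c [511.5 179.4  70. ]
driver [401.4  14.7  10. ]
[array([282.3, 143.4]), array([308.3, 166.4]), array([318.3, 215.4])]
[array([ 588.2, -674.9,  126.7]), array([ 548.3, -484.5,  103.6]), array([ 444.7, -318.6,  144.6])]
```

View pics/topc.png

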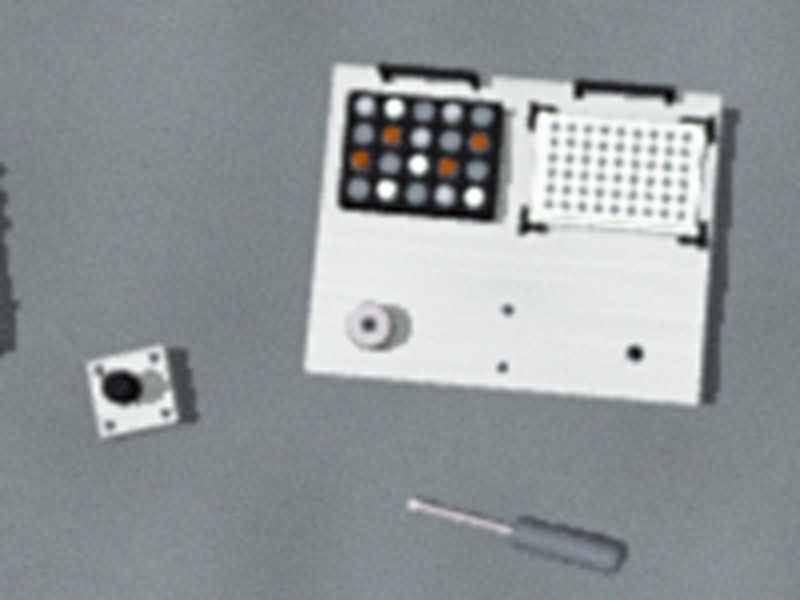

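Call:
{"api": "arm_command", "payload": {
  "targets": [
    [40, -29, 0, 0, 1],
    [80, -58, 0, 0, 1],
    [120, -87, 0, 0, 1],
    [160, -116, 0, 0, 1],
    [200, -145, 0, 0, 1]
  ]
}}

```text
t: 0.75
eef_pos: [395.1, -336.9, 214.7]
tcp_rot: [3.141, -0.0, 0.466]
ft_force: [-0.1, -0.1, 0.1]
opening: 1.004
grip_force: 0.0
```

Call:
{"api": "arm_command", "payload": {
  "targets": [
    [40, -29, 0, 0, 1],
    [80, -58, 0, 0, 1],
    [120, -87, 0, 0, 1],
    [160, -116, 0, 0, 1],
    [200, -145, 0, 0, 1]
  ]
}}

```text
t: 1.25
eef_pos: [508.6, -117.2, 214.8]
tcp_rot: [3.141, -0.0, 0.467]
ft_force: [0.9, -0.6, -0.1]
opening: 1.001
grip_force: 0.0
```

Call:
{"api": "arm_command", "payload": {
  "targets": [
    [45, -29, 0, 0, 1],
    [45, -29, 0, 0, 1]
  ]
}}

```text
t: 1.45
eef_pos: [536.9, -68.8, 214.6]
tcp_rot: [-3.142, -0.001, 0.471]
ft_force: [0.6, -1.3, 0.8]
opening: 0.999
grip_force: 0.0
```

```bash
python3 - <<'E'
from h import *
c=cam('wrist');print(env.state()['t'],env.state()['eef_pos'],env.state()['tcp_rot'],env.state()['joints'].round(2))
cv2.imwrite('pics/w1.png',c['frame'][:,:,::-1]);print(proj(c,[535,-73,70]))
E
```

```text
1.5 [536.0747903  -70.38729014 214.42028968] [-3.14154495e+00 -6.48545922e-05  4.70922473e-01] [-0.25  0.37  1.77  0.    1.    0.85]
[319.3 190.2]
```

View pics/w1.png

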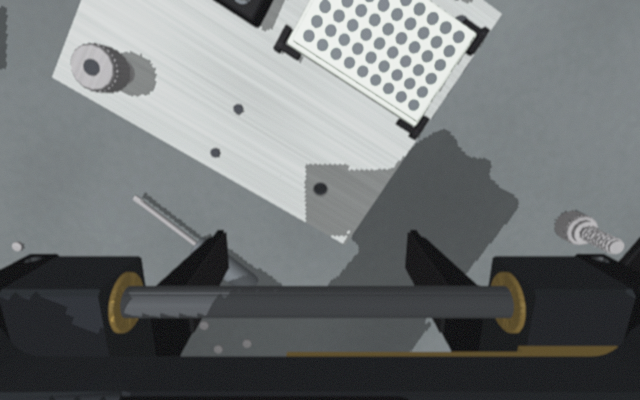

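Wrist view: pin hole at (320,188), 2 px from the prediction. Screw head top is at (91,67), and the spare screw is at right. Next I'll measure these by mask.

```bash
python3 - <<'E'
from h import *
im=cv2.imread('pics/w1.png',0)
for (x,y,w) in[(320,188,14),(91,67,14)]:
    p=im[y-w:y+w,x-w:x+w]; t,m=cv2.threshold(p,0 if x<200 else 60,255,cv2.THRESH_BINARY_INV+(cv2.THRESH_OTSU if x<200 else 0))
    n,l,s,ce=cv2.connectedComponentsWithStats(m)
    print(t,[(s[i,4],(ce[i]+[x-w,y-w]).round(1),s[i,2:4]) for i in range(1,n) if s[i,4]>20])
E
```

```text
60.0 [(np.int32(90), array([320. , 188.4]), array([11, 10], dtype=int32))]
139.0 [(np.int32(216), array([91. , 66.9]), array([17, 17], dtype=int32))]
```

Call:
{"api": "arm_command", "payload": {
  "targets": [
    [16, -47, 0, 0, 1],
    [32, -94, 0, 0, 1],
    [48, -141, 0, 0, 1],
    [64, -188, 0, 0, 1],
    [80, -235, 0, 0, 1]
  ]
}}

```text
t: 2.0
eef_pos: [500.3, 173.4, 214.8]
tcp_rot: [3.141, -0.0, 0.465]
ft_force: [1.3, -0.6, 0.3]
opening: 1.0
grip_force: 0.0
```

Call:
{"api": "arm_command", "payload": {
  "targets": [
    [16, -38, 0, 0, 1],
    [32, -76, 0, 0, 1],
    [48, -114, 0, 0, 1],
    [58, -140, 0, 0, 1],
    [58, -140, 0, 0, 1]
  ]
}}

```text
t: 2.5
eef_pos: [489.4, 325.5, 214.3]
tcp_rot: [-3.141, 0.0, 0.469]
ft_force: [0.1, -0.2, -0.2]
opening: 0.999
grip_force: 0.0
```

```bash
python3 - <<'E'
from h import *
c=cam('wrist');s=env.state();print(s['t'],s['eef_pos'],s['tcp_rot'],s['joints'].round(2))
cv2.imwrite('pics/w2.png',c['frame'][:,:,::-1]);print(proj(c,[503,312,88]),shift([503,312,88]))
E
```

```text
2.55 [489.52123714 324.02054789 214.26269759] [3.14130720e+00 5.15420767e-04 4.68143009e-01] [ 0.47  0.44  1.65 -0.    1.05  1.58]
[336.8 184.5] [  6.7  16.8 126.3]
```

View pics/w2.png

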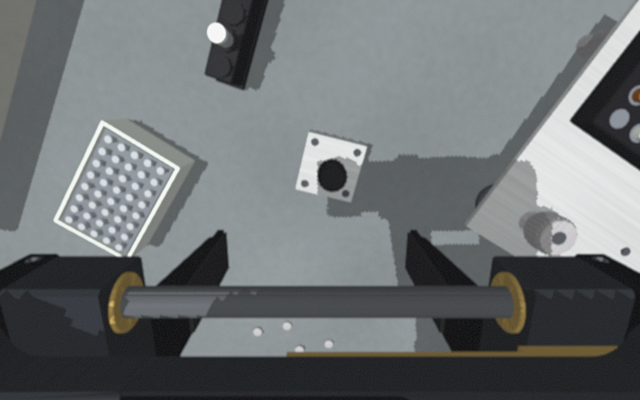

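Pin head is at (332,175) in the block and the screw head top is at (559,238). I'll refine the pin by mask.

```bash
python3 - <<'E'
from h import *
c=cam('wrist');s=env.state();T=c['T']
im=cv2.cvtColor(c['frame'],cv2.COLOR_RGB2GRAY)
p=im[145:205,300:365];m=(p<40).astype('uint8');n,l,st,ce=cv2.connectedComponentsWithStats(m)
i=1+st[1:,4].argmax();print(st[i],ce[i]+[300,145])
u,v=ce[i]+[300,145];P=ray(c,u,v,75);print('pin',P,ray(c,u,v,88),shift(P,s))
# top: min rows
p=im[222:256,543:577];t,m=cv2.threshold(p,0,255,cv2.THRESH_BINARY_INV+cv2.THRESH_OTSU)
n,l,st,ce=cv2.connectedComponentsWithStats(m);k=[i for i in range(1,n) if 100<st[i,4]<500];print([(st[i],ce[i]+[543,222],ray(c,*(ce[i]+[543,222]),111)) for i in k])
# hole and screw from w1 with pose then
s1=dict(tcp_rot=[-3.14154,-6e-5,.470922],eef_pos=[536.07,-70.39,214.42]);c['T']=tool(s1)@c['hand_eye']
print('hole',ray(c,320,188.4,70),'screw',ray(c,91,66.9,111))
c['T']=T
E
```

```text
[ 17  15  27  30 622] [330.13344051 174.57073955]
pin [506.3 318.2  75. ] [508.4 319.8  88. ] [ 12.7  11.9 139.3]
[(array([  0,   0,  22,  33, 416], dtype=int32), array([550.58894231, 236.93990385]), array([549.1, 130. , 111. ]))]
hole [536.  -74.4  70. ] screw [550.1 125.8 111. ]
```

Call:
{"api": "arm_command", "payload": {
  "targets": [
    [6, 6, 40, 0, 0.7],
    [13, 12, 80, 0, 0.7],
    [13, 12, 116, 0, 0.7],
    [13, 12, 116, 0, 0.7],
    [13, 12, 116, 0, 0.7]
  ]
}}

```text
t: 3.1
eef_pos: [507.2, 318.0, 99.3]
tcp_rot: [3.141, 0.001, 0.465]
ft_force: [-0.1, -0.0, 0.6]
opening: 0.707
grip_force: 0.0
```

```bash
python3 - <<'E'
from h import *
s=env.state();c=cam('wrist')
cv2.imwrite('pics/w3.png',c['frame'][:,:,::-1])
im=cv2.cvtColor(c['frame'],cv2.COLOR_RGB2GRAY)
m=(im<40).astype('uint8');n,l,st,ce=cv2.connectedComponentsWithStats(m)
for i in range(1,n):
  if st[i,4]>300: print(st[i],ce[i].round(1))
print(s['eef_pos'],proj(c,[506.4,318.2,88]),proj(c,[506.4,318.2,57]))
E
```

```text
[ 152    0   64  100 3638] [185.4  45.2]
[ 294  207   43   53 1716] [315.  233.2]
[ 197  231   56   55 1641] [232.2 264.5]
[ 381  231   57   54 1687] [400.8 264.3]
[   0  255   74  118 4820] [ 30.8 313.2]
[ 563  255   77  122 5251] [605.8 313.1]
[ 161  258   66  120 2197] [194.7 334.4]
[ 407  283   69   68 1538] [436.7 331. ]
[ 120  395  288    5 1133] [262.7 397.5]
[507.15607744 317.9622292   99.28619461] [315.  241.7] [315.2 223.4]
```

View pics/w3.png

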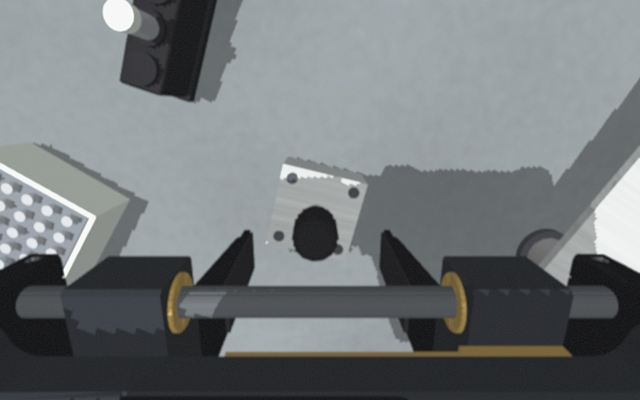

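Pin head sits centred between the fingers at (315,233), matching the prediction. Descending to grip.

Call:
{"api": "arm_command", "payload": {
  "targets": [
    [0, 0, 20, 0, 0.6],
    [0, 0, 37, 0, 0.5],
    [0, 0, 37, 0, 0.2],
    [0, 0, 37, 0, 0.0],
    [0, 0, 37, 0, 0.0]
  ]
}}

```text
t: 3.65
eef_pos: [507.4, 319.4, 63.4]
tcp_rot: [3.141, -0.003, 0.467]
ft_force: [0.1, 0.4, -0.9]
opening: 0.338
grip_force: 0.0
```

Call:
{"api": "arm_command", "payload": {
  "targets": [
    [0, 0, 0, 0, 0],
    [0, 0, 0, 0, 0],
    [0, 0, 0, 0, 0],
    [0, 0, 0, 0, 0]
  ]
}}

```text
t: 4.05
eef_pos: [507.3, 319.4, 62.9]
tcp_rot: [3.141, -0.002, 0.467]
ft_force: [-1.4, -0.9, 7.9]
opening: 0.266
grip_force: 30.0
```

Call:
{"api": "arm_command", "payload": {
  "targets": [
    [0, 0, -30, 0, 0],
    [0, 0, -75, 0, 0],
    [0, 0, -120, 0, 0],
    [-8, 20, -120, 0, 0],
    [-26, 63, -120, 0, 0]
  ]
}}

```text
t: 4.55
eef_pos: [512.0, 252.5, 183.4]
tcp_rot: [3.141, -0.004, 0.47]
ft_force: [1.4, 0.7, -0.3]
opening: 0.267
grip_force: 30.0
```

Call:
{"api": "arm_command", "payload": {
  "targets": [
    [-18, 45, 0, 0, 0],
    [-36, 90, 0, 0, 0],
    [-54, 135, 0, 0, 0],
    [-72, 180, 0, 0, 0],
    [-90, 220, 0, 0, 0]
  ]
}}

```text
t: 5.05
eef_pos: [530.4, 12.0, 182.1]
tcp_rot: [3.141, -0.001, 0.467]
ft_force: [0.1, 0.2, -0.3]
opening: 0.267
grip_force: 30.0
```

Call:
{"api": "arm_command", "payload": {
  "targets": [
    [-14, 40, 0, 0, 0],
    [-28, 70, 0, 0, 0],
    [-34, 81, 0, 0, 0],
    [-34, 81, 0, 0, 0],
    [-34, 81, 0, 0, 0]
  ]
}}

```text
t: 5.55
eef_pos: [536.3, -72.6, 181.7]
tcp_rot: [-3.141, -0.0, 0.467]
ft_force: [-0.3, -0.7, -0.4]
opening: 0.269
grip_force: 30.0
```

```bash
python3 - <<'E'
from h import *
s=env.state();c=cam('wrist');s2=env.state()
cv2.imwrite('pics/w4.png',c['frame'][:,:,::-1]);T=c['T']
print(s['t'],s['eef_pos'],s2['eef_pos'],s['tcp_rot'],s['opening'],proj(c,[536.8,-72.8,70]))
for z in (6,52):print('pin axis',z,proj(c,(T@np.linalg.inv(c['hand_eye'])@[0,0,z,1])[:3]))
E
```

```text
5.55 [536.29549308 -72.60934219 181.72734503] [536.34809941 -72.23685872 181.72566623] [-3.14137957e+00 -1.33765062e-05  4.66784662e-01] 0.269415877541711 [316.7 194.9]
pin axis 6 [315.9 244.4]
pin axis 52 [316.1 217.8]
```

View pics/w4.png

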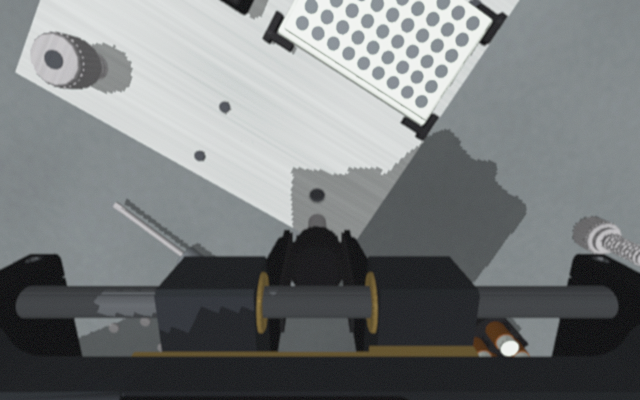

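Hole at (317,195) agrees with the prediction (316.7,194.9). The pin foot shows at about (317,215). I'll check both numerically.

```bash
python3 - <<'E'
import cv2,numpy as np
im=cv2.imread('pics/w4.png',0)
print(im[186:236,317]);print(im[220,300:335])
m=(im[182:208,304:330]<85).astype('uint8');n,l,s,ce=cv2.connectedComponentsWithStats(m);print(s[1:],ce[1:]+[304,182])
E
```

```text
[144 130 103  68  50  49  47  46  47  46  47  45  51  52  61  77  99 120
 134 140 139 142 142 140 139 138 135 126 108  98  95  97  96  97  97  94
  99  97  96  84  61  38  23  25  30  23  24  24  25  27]
[140 139 139 137 138 140 139 136 119 100  91  92  93  95  97  96  97  97
  94  95  95  96  94  92  94 108 132 141 142 140 138 140 139 140 140]
[[  6   7  15  13 148]] [[316.73648649 194.89189189]]
```

Call:
{"api": "arm_command", "payload": {
  "targets": [
    [1, 0, 20, 0, 0],
    [1, 0, 40, 0, 0],
    [1, 0, 54, 0, 0],
    [1, 0, 54, 0, 0],
    [1, 0, 54, 0, 0]
  ]
}}

```text
t: 6.1
eef_pos: [537.5, -72.0, 128.0]
tcp_rot: [3.142, 0.0, 0.468]
ft_force: [0.1, 0.1, -0.4]
opening: 0.268
grip_force: 30.0
```

Call:
{"api": "arm_command", "payload": {
  "targets": [
    [0, 0, 4, 0, 0],
    [0, 0, 7, 0, 0],
    [0, 0, 10, 0, 0],
    [0, 0, 12, 0, 0],
    [0, 0, 12, 0, 0]
  ]
}}

```text
t: 6.6
eef_pos: [537.3, -73.0, 115.4]
tcp_rot: [-3.141, 0.0, 0.467]
ft_force: [0.8, 0.2, -0.8]
opening: 0.267
grip_force: 30.0
```

Call:
{"api": "arm_command", "payload": {
  "targets": [
    [0, 0, 3, 0, 0],
    [0, 0, 6, 0, 0],
    [0, 0, 9, 0, 0],
    [0, 0, 12, 0, 0],
    [0, 0, 14, 0, 0]
  ]
}}

```text
t: 7.1
eef_pos: [537.3, -73.0, 101.3]
tcp_rot: [-3.142, 0.0, 0.467]
ft_force: [0.0, 1.0, 0.2]
opening: 0.268
grip_force: 30.0
```

Call:
{"api": "arm_command", "payload": {
  "targets": [
    [0, 0, 4, 0, 0],
    [0, 0, 8, 0, 0],
    [0, 0, 12, 0, 0],
    [0, 0, 15, 0, 0],
    [0, 0, 18, 0, 0]
  ]
}}

```text
t: 7.6
eef_pos: [537.4, -73.0, 83.3]
tcp_rot: [3.142, 0.0, 0.467]
ft_force: [0.3, 1.5, 0.4]
opening: 0.269
grip_force: 30.0
```

Nearly no force, about 7 mm left. Now pressing on to contact.

Call:
{"api": "arm_command", "payload": {
  "targets": [
    [0, 0, 2, 0, 0],
    [0, 0, 4, 0, 0],
    [0, 0, 5.5, 0, 0],
    [0, 0, 6.5, 0, 0],
    [0, 0, 7, 0, 0]
  ]
}}

```text
t: 8.1
eef_pos: [537.4, -73.0, 77.0]
tcp_rot: [3.141, -0.0, 0.467]
ft_force: [-3.1, 2.0, 10.2]
opening: 0.265
grip_force: 30.0
```

Call:
{"api": "arm_command", "payload": {
  "targets": [
    [0, 0, 0.5, 0, 0],
    [0, 0, 1, 0, 0],
    [0, 0, 1, 0, 0]
  ]
}}

```text
t: 8.4
eef_pos: [537.5, -73.0, 76.9]
tcp_rot: [3.141, -0.001, 0.467]
ft_force: [-4.9, 2.4, 16.2]
opening: 0.268
grip_force: 30.0
```

Contact is at 76.9, exactly where the shoulder should seat: 6.9 mm above the shoulder at grasp, and the plate top is at 70. Releasing.

Call:
{"api": "arm_command", "payload": {
  "targets": [
    [0, 0, -1, 0, 0.3],
    [0, 0, -1, 0, 0.6],
    [0, 0, -1, 0, 0.6],
    [0, 0, -1, 0, 0.6],
    [0, 0, -1, 0, 0.6]
  ]
}}

```text
t: 8.9
eef_pos: [537.3, -73.1, 76.5]
tcp_rot: [-3.142, 0.0, 0.467]
ft_force: [-0.8, -0.4, -0.5]
opening: 0.566
grip_force: 0.0
```

Call:
{"api": "arm_command", "payload": {
  "targets": [
    [0, 0, -10, 0, 0.6],
    [0, 0, -40, 0, 0.6],
    [0, 0, -80, 0, 0.7],
    [0, 0, -110, 0, 0.7],
    [0, 0, -110, 0, 0.7]
  ]
}}

```text
t: 9.4
eef_pos: [538.9, -73.3, 191.1]
tcp_rot: [3.137, -0.005, 0.467]
ft_force: [-0.1, -0.5, -0.4]
opening: 0.696
grip_force: 0.0
```

```bash
python3 - <<'E'
from h import *
s=env.state();c=cam('wrist')
cv2.imwrite('pics/w5.png',c['frame'][:,:,::-1]);print(s['eef_pos'],s['tcp_rot'])
for z in(70,102):print(z,proj(c,[537.4,-73,z]))
p=cv2.cvtColor(c['frame'],cv2.COLOR_RGB2GRAY)
x,y=proj(c,[551,127.4,111]).astype(int);print(x,y)
E
```

```text
[538.87282744 -73.32555171 191.10619833] [ 3.13681092 -0.00534054  0.46690356]
70 [314.4 194.6]
102 [314.4 204.8]
61 64
```

View pics/w5.png

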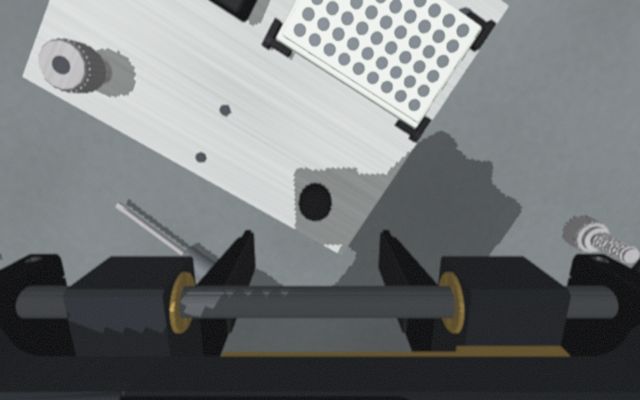

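The pin is seated and released: head at (314,202), spanning the predicted plate-to-102 mm range. Screw top at (61,64) exactly as predicted, so it is at (551,127.4). Moving over it and rolling back to centre the wrist.

Call:
{"api": "arm_command", "payload": {
  "targets": [
    [25, -42, 0, 0, 0.7],
    [50, -84, 0, 0, 0.7],
    [75, -126, 0, 0, 0.7],
    [100, -168, 0, 0, 0.7],
    [102, -173, 0, 0, 0.7]
  ]
}}

```text
t: 9.95
eef_pos: [550.0, 131.7, 185.6]
tcp_rot: [-3.141, 0.001, 0.471]
ft_force: [0.6, -0.3, 0.0]
opening: 0.702
grip_force: 0.0
```

Call:
{"api": "arm_command", "payload": {
  "targets": [
    [0, 0, 0, -8, 0.7],
    [0, 0, 0, -16, 0.7],
    [0, 0, 0, -24, 0.7],
    [0, 0, 0, -32, 0.7],
    [0, 0, 0, -40, 0.7]
  ]
}}

```text
t: 10.45
eef_pos: [550.1, 126.8, 185.7]
tcp_rot: [-3.14, 0.001, 1.17]
ft_force: [0.0, 0.8, 0.4]
opening: 0.699
grip_force: 0.0
```

Call:
{"api": "arm_command", "payload": {
  "targets": [
    [0, 0, 0, -8, 0.7],
    [0, 0, 0, -16, 0.7],
    [0, 0, 0, -24, 0.7],
    [0, 0, 0, -32, 0.7],
    [0, 0, 0, -40, 0.7]
  ]
}}

```text
t: 10.95
eef_pos: [550.2, 126.8, 185.7]
tcp_rot: [-3.14, -0.0, 1.868]
ft_force: [-0.1, -0.5, -0.1]
opening: 0.699
grip_force: 0.0
```

Call:
{"api": "arm_command", "payload": {
  "targets": [
    [0, 0, 0, -8, 0.7],
    [0, 0, 0, -13, 0.7],
    [0, 0, 0, -13, 0.7],
    [0, 0, 0, -13, 0.7]
  ]
}}

```text
t: 11.35
eef_pos: [550.4, 127.0, 186.1]
tcp_rot: [-3.141, -0.0, 2.087]
ft_force: [0.5, 0.4, 0.3]
opening: 0.703
grip_force: 0.0
```

```bash
python3 - <<'E'
from h import *
s=env.state();c=cam('wrist');cv2.imwrite('pics/w6.png',c['frame'][:,:,::-1]);print(s['eef_pos'],s['tcp_rot'],s['joints'].round(2),shift([551,127.4,83],s))
x,y=proj(c,[551,127.4,110.5]);print(x,y)
im=cv2.cvtColor(c['frame'],cv2.COLOR_RGB2GRAY);x0,y0=int(x)-15,int(y)-15
t,m=cv2.threshold(im[y0:y0+30,x0:x0+30],0,255,cv2.THRESH_BINARY_INV+cv2.THRESH_OTSU);n,l,st,ce=cv2.connectedComponentsWithStats(m)
for i in range(1,n):
  if st[i,4]>60:q=ce[i]+[x0,y0];P=ray(c,*q,110.5);print(st[i],q,P,shift([*P[:2],83],s))
E
```

```text
[550.35153551 127.0317245  186.08460218] [-3.14060075e+00 -2.63350623e-04  2.08692339e+00] [ 0.11  0.44  1.74 -0.    0.96 -0.41] [ -0.    0.8 103.1]
317.6 207.4
[  8  10  16  16 192] [317.30729167 209.69791667] [551.7 125.8 110.5] [ -1.8   0.7 103.1]
```

View pics/w6.png

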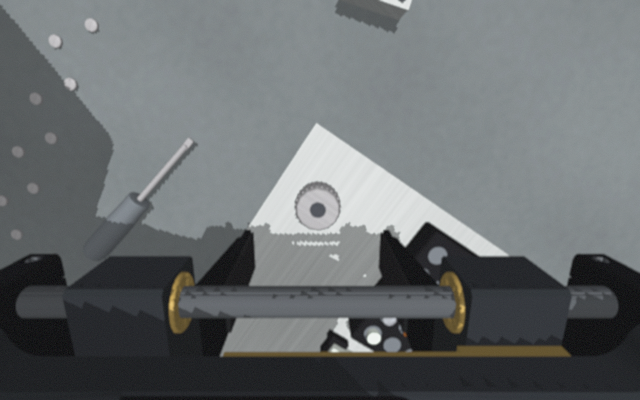

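Screw head is between the fingers, top socket at (317,210), within 2 mm of centre. Descending and gripping.

Call:
{"api": "arm_command", "payload": {
  "targets": [
    [-1, 1, 40, 5, 0.7],
    [-1, 1, 75, 5, 0.7],
    [-1, 1, 103, 5, 0.7],
    [-1, 1, 103, 5, 0.5],
    [-1, 1, 103, 5, 0.2]
  ]
}}

```text
t: 11.9
eef_pos: [552.1, 127.0, 84.0]
tcp_rot: [-3.141, -0.0, 2.002]
ft_force: [-0.0, 0.5, 0.2]
opening: 0.589
grip_force: 0.0
```

Call:
{"api": "arm_command", "payload": {
  "targets": [
    [0, 0, 0, 0, 0],
    [0, 0, 0, 0, 0],
    [0, 0, 0, 0, 0],
    [0, 0, 0, 0, 0]
  ]
}}

```text
t: 12.3
eef_pos: [551.3, 126.7, 84.7]
tcp_rot: [-3.141, 0.0, 2.003]
ft_force: [-5.6, -2.7, 6.4]
opening: 0.35
grip_force: 30.0
```

Call:
{"api": "arm_command", "payload": {
  "targets": [
    [0, 0, 0, -8, 0],
    [0, 0, 0, -16, 0],
    [0, 0, 0, -16, 0]
  ]
}}

```text
t: 12.6
eef_pos: [551.3, 126.7, 84.8]
tcp_rot: [-3.141, 0.0, 2.287]
ft_force: [-5.9, -2.1, 8.6]
opening: 0.35
grip_force: 30.0
```

Call:
{"api": "arm_command", "payload": {
  "targets": [
    [0, 0, 0, -8, 0],
    [0, 0, 0, -8, 0]
  ]
}}

```text
t: 12.8
eef_pos: [551.4, 126.7, 84.9]
tcp_rot: [-3.141, 0.0, 2.426]
ft_force: [-5.0, -3.1, 9.3]
opening: 0.351
grip_force: 30.0
```

Call:
{"api": "arm_command", "payload": {
  "targets": [
    [0, 0, 0, -8, 0],
    [0, 0, 0, -8, 0]
  ]
}}

```text
t: 13.0
eef_pos: [551.4, 126.7, 85.0]
tcp_rot: [-3.141, -0.0, 2.566]
ft_force: [-6.8, -2.8, 9.8]
opening: 0.353
grip_force: 30.0
```

Call:
{"api": "arm_command", "payload": {
  "targets": [
    [0, 0, 0, -8, 0],
    [0, 0, 0, -8, 0]
  ]
}}

```text
t: 13.2
eef_pos: [551.4, 126.7, 85.0]
tcp_rot: [-3.141, -0.0, 2.706]
ft_force: [-6.3, -3.2, 11.8]
opening: 0.355
grip_force: 30.0
```

Call:
{"api": "arm_command", "payload": {
  "targets": [
    [0, 0, -0.2, -8, 0],
    [0, 0, -0.2, -8, 0]
  ]
}}

```text
t: 13.4
eef_pos: [551.4, 126.7, 85.1]
tcp_rot: [-3.141, -0.0, 2.845]
ft_force: [-5.8, -3.9, 9.6]
opening: 0.349
grip_force: 30.0
```

Call:
{"api": "arm_command", "payload": {
  "targets": [
    [0, 0, 0, -8, 0],
    [0, 0, 0, -8, 0]
  ]
}}

```text
t: 13.6
eef_pos: [551.3, 126.8, 85.0]
tcp_rot: [-3.141, -0.0, 2.985]
ft_force: [-6.3, -2.4, 9.3]
opening: 0.355
grip_force: 30.0
```

Call:
{"api": "arm_command", "payload": {
  "targets": [
    [0, 0, 0, -8, 0],
    [0, 0, 0, -8, 0]
  ]
}}

```text
t: 13.8
eef_pos: [551.3, 126.8, 84.4]
tcp_rot: [-3.141, -0.001, 3.122]
ft_force: [-5.3, -4.2, 3.3]
opening: 0.356
grip_force: 30.0
```

Call:
{"api": "arm_command", "payload": {
  "targets": [
    [0, 0, 0, -8, 0],
    [0, 0, 0, -8, 0]
  ]
}}

```text
t: 14.0
eef_pos: [551.3, 126.8, 83.9]
tcp_rot: [-3.141, -0.001, -3.025]
ft_force: [-4.3, -2.6, -1.5]
opening: 0.356
grip_force: 30.0
```

Force vanished and z fell: the screw has come over the thread start. Lowering to seat it.

Call:
{"api": "arm_command", "payload": {
  "targets": [
    [0, 0, 0.7, 0, 0],
    [0, 0, 1.4, 0, 0],
    [0, 0, 2, 0, 0],
    [0, 0, 2, 0, 0]
  ]
}}

```text
t: 14.4
eef_pos: [551.4, 126.8, 81.8]
tcp_rot: [-3.141, -0.001, -3.03]
ft_force: [-4.0, -3.1, -0.8]
opening: 0.351
grip_force: 30.0
```

Call:
{"api": "arm_command", "payload": {
  "targets": [
    [0, 0, 0.6, 0, 0],
    [0, 0, 1.2, 0, 0],
    [0, 0, 1.2, 0, 0]
  ]
}}

```text
t: 14.7
eef_pos: [551.4, 126.8, 81.4]
tcp_rot: [-3.141, -0.001, -3.03]
ft_force: [-7.3, -3.6, 9.6]
opening: 0.353
grip_force: 30.0
```

Call:
{"api": "arm_command", "payload": {
  "targets": [
    [0, 0, 0.09, 8, 0],
    [0, 0, 0.18, 16, 0],
    [0, 0, 0.27, 24, 0],
    [0, 0, 0.36, 32, 0],
    [0, 0, 0.44, 40, 0]
  ]
}}

```text
t: 15.2
eef_pos: [551.4, 126.8, 80.9]
tcp_rot: [-3.141, -0.0, 2.549]
ft_force: [-8.3, -3.8, 10.7]
opening: 0.351
grip_force: 30.0
```

Call:
{"api": "arm_command", "payload": {
  "targets": [
    [0, 0, 0.09, 8, 0],
    [0, 0, 0.18, 16, 0],
    [0, 0, 0.27, 24, 0],
    [0, 0, 0.36, 32, 0],
    [0, 0, 0.44, 40, 0]
  ]
}}

```text
t: 15.7
eef_pos: [551.4, 126.8, 80.5]
tcp_rot: [-3.141, 0.0, 1.851]
ft_force: [-6.6, -4.4, 7.9]
opening: 0.351
grip_force: 30.0
```

Call:
{"api": "arm_command", "payload": {
  "targets": [
    [0, 0, 0.09, 8, 0],
    [0, 0, 0.18, 16, 0],
    [0, 0, 0.27, 24, 0],
    [0, 0, 0.36, 32, 0],
    [0, 0, 0.44, 40, 0]
  ]
}}

```text
t: 16.2
eef_pos: [551.4, 126.8, 80.1]
tcp_rot: [-3.141, 0.001, 1.153]
ft_force: [-7.4, -4.8, 9.1]
opening: 0.351
grip_force: 30.0
```

Call:
{"api": "arm_command", "payload": {
  "targets": [
    [0, 0, 0.09, 8, 0],
    [0, 0, 0.18, 16, 0],
    [0, 0, 0.27, 24, 0],
    [0, 0, 0.36, 32, 0],
    [0, 0, 0.44, 40, 0]
  ]
}}

```text
t: 16.7
eef_pos: [551.3, 126.7, 79.6]
tcp_rot: [3.142, 0.001, 0.455]
ft_force: [-7.7, -5.1, 9.2]
opening: 0.35
grip_force: 30.0
```

Call:
{"api": "arm_command", "payload": {
  "targets": [
    [0, 0, 0.09, 8, 0],
    [0, 0, 0.18, 16, 0],
    [0, 0, 0.27, 24, 0],
    [0, 0, 0.33, 30, 0],
    [0, 0, 0.33, 30, 0]
  ]
}}

```text
t: 17.2
eef_pos: [551.2, 126.8, 79.2]
tcp_rot: [3.141, 0.001, -0.067]
ft_force: [-7.8, -4.8, 9.9]
opening: 0.353
grip_force: 30.0
```

Call:
{"api": "arm_command", "payload": {
  "targets": [
    [-0.6, 0.4, -0.5, 0, 0.6],
    [-0.6, 0.4, -0.5, 0, 0.6],
    [-0.6, 0.4, -0.5, 0, 0.6],
    [-0.6, 0.4, -0.5, 0, 0.6],
    [-0.6, 0.4, -0.5, 0, 0.6]
  ]
}}

```text
t: 17.7
eef_pos: [551.5, 126.7, 79.0]
tcp_rot: [3.142, -0.0, -0.057]
ft_force: [0.7, -0.4, 0.7]
opening: 0.598
grip_force: 0.0
```

Call:
{"api": "arm_command", "payload": {
  "targets": [
    [0, 0, 0, -8, 0.6],
    [0, 0, 0, -16, 0.6],
    [0, 0, 0, -24, 0.6],
    [0, 0, 0, -32, 0.6],
    [0, 0, 0, -40, 0.6]
  ]
}}

```text
t: 18.2
eef_pos: [551.4, 126.7, 79.0]
tcp_rot: [3.142, -0.0, 0.647]
ft_force: [1.3, -0.5, 0.4]
opening: 0.602
grip_force: 0.0
```

Call:
{"api": "arm_command", "payload": {
  "targets": [
    [0, 0, 0, -8, 0.6],
    [0, 0, 0, -16, 0.6],
    [0, 0, 0, -24, 0.6],
    [0, 0, 0, -32, 0.6],
    [0, 0, 0, -40, 0.6]
  ]
}}

```text
t: 18.7
eef_pos: [551.4, 126.7, 79.0]
tcp_rot: [3.141, 0.0, 1.345]
ft_force: [0.1, 0.7, -0.6]
opening: 0.601
grip_force: 0.0
```

Call:
{"api": "arm_command", "payload": {
  "targets": [
    [0, 0, 0, -8, 0.6],
    [0, 0, 0, -16, 0.6],
    [0, 0, 0, -24, 0.6],
    [0, 0, 0, -32, 0.6],
    [0, 0, 0, -40, 0.6]
  ]
}}

```text
t: 19.2
eef_pos: [551.4, 126.7, 79.0]
tcp_rot: [3.141, 0.0, 2.043]
ft_force: [1.4, 0.4, -0.1]
opening: 0.602
grip_force: 0.0
```

Call:
{"api": "arm_command", "payload": {
  "targets": [
    [0, 0, 0, -8, 0.6],
    [0, 0, 0, -16, 0.6],
    [0, 0, 0, -24, 0.6],
    [0, 0, 0, -32, 0.6],
    [0, 0, 0, -40, 0.6]
  ]
}}

```text
t: 19.7
eef_pos: [551.4, 126.7, 79.0]
tcp_rot: [3.142, 0.0, 2.741]
ft_force: [-0.2, 0.5, -0.3]
opening: 0.599
grip_force: 0.0
```

Call:
{"api": "arm_command", "payload": {
  "targets": [
    [0, 0, 0, -8, 0.6],
    [0, 0, 0, -16, 0.6],
    [0, 0, 0, -20, 0.6],
    [0, 0, 0, -20, 0.6],
    [0, 0, 0, -20, 0.6]
  ]
}}

```text
t: 20.2
eef_pos: [551.4, 126.7, 79.0]
tcp_rot: [-3.142, 0.0, 3.082]
ft_force: [0.8, -0.1, 0.4]
opening: 0.598
grip_force: 0.0
```

Call:
{"api": "arm_command", "payload": {
  "targets": [
    [0, 0, 0, 0, 0.3],
    [0, 0, 0, 0, 0],
    [0, 0, 0, 0, 0],
    [0, 0, 0, 0, 0],
    [0, 0, 0, 0, 0]
  ]
}}

```text
t: 20.7
eef_pos: [551.4, 126.7, 79.0]
tcp_rot: [-3.142, 0.0, 3.085]
ft_force: [-0.1, -0.4, -0.3]
opening: 0.352
grip_force: 30.0
```

Call:
{"api": "arm_command", "payload": {
  "targets": [
    [0, 0, 0.09, 8, 0],
    [0, 0, 0.18, 16, 0],
    [0, 0, 0.27, 24, 0],
    [0, 0, 0.36, 32, 0],
    [0, 0, 0.44, 40, 0]
  ]
}}

```text
t: 21.2
eef_pos: [551.3, 126.6, 78.6]
tcp_rot: [-3.142, 0.0, 2.381]
ft_force: [0.1, -0.4, -0.6]
opening: 0.348
grip_force: 30.0
```

Call:
{"api": "arm_command", "payload": {
  "targets": [
    [0, 0, 0.09, 8, 0],
    [0, 0, 0.18, 16, 0],
    [0, 0, 0.27, 24, 0],
    [0, 0, 0.36, 32, 0],
    [0, 0, 0.44, 40, 0]
  ]
}}

```text
t: 21.7
eef_pos: [551.2, 126.5, 78.1]
tcp_rot: [-3.141, 0.0, 1.683]
ft_force: [-0.9, -0.9, -0.6]
opening: 0.352
grip_force: 30.0
```

Call:
{"api": "arm_command", "payload": {
  "targets": [
    [0, 0, 0.09, 8, 0],
    [0, 0, 0.18, 16, 0],
    [0, 0, 0.27, 24, 0],
    [0, 0, 0.36, 32, 0],
    [0, 0, 0.44, 40, 0]
  ]
}}

```text
t: 22.2
eef_pos: [551.1, 126.6, 77.7]
tcp_rot: [-3.141, 0.0, 0.985]
ft_force: [-0.2, -0.4, 0.7]
opening: 0.353
grip_force: 30.0
```

Call:
{"api": "arm_command", "payload": {
  "targets": [
    [0, 0, 0.09, 8, 0],
    [0, 0, 0.18, 16, 0],
    [0, 0, 0.27, 24, 0],
    [0, 0, 0.36, 32, 0],
    [0, 0, 0.44, 40, 0]
  ]
}}

```text
t: 22.7
eef_pos: [551.1, 126.6, 77.2]
tcp_rot: [-3.142, 0.001, 0.286]
ft_force: [-1.0, 0.4, 0.4]
opening: 0.35
grip_force: 30.0
```

Call:
{"api": "arm_command", "payload": {
  "targets": [
    [0, 0, 0.09, 8, 0],
    [0, 0, 0.18, 16, 0],
    [0, 0, 0.2, 18, 0],
    [0, 0, 0.2, 18, 0],
    [0, 0, 0.2, 18, 0]
  ]
}}

```text
t: 23.2
eef_pos: [551.1, 126.7, 77.0]
tcp_rot: [3.141, 0.0, -0.021]
ft_force: [-2.0, 1.4, 0.5]
opening: 0.35
grip_force: 30.0
```

```bash
python3 - <<'E'
from h import *
s=env.state();print(s['t'],s['eef_pos'],s['tcp_rot'],s['joints'].round(2),s['ft_force'],s['moment'],s['grip_force'])
E
```

```text
23.2 [551.10926656 126.65983325  77.01922737] [ 3.14148130e+00  4.98934512e-04 -2.05517495e-02] [ 0.11  0.58  1.84 -0.    0.72  1.7 ] [-2.04398338  1.37609627  0.51223972] [ 0.12714824  0.26901367 -0.00602829] 30.000133216381073
```

Call:
{"api": "arm_command", "payload": {
  "targets": [
    [0, 0, 0.04, 4, 0],
    [0, 0, 0.04, 4, 0],
    [0, 0, 0.04, 4, 0]
  ]
}}

```text
t: 23.5
eef_pos: [551.1, 126.7, 77.0]
tcp_rot: [3.141, 0.0, -0.089]
ft_force: [-1.8, 0.8, 1.0]
opening: 0.352
grip_force: 30.0
```

```bash
python3 - <<'E'
from h import *
c=cam('top');cv2.imwrite('pics/end.png',cv2.resize(c['frame'][90:290,140:460],(800,500))[:,:,::-1])
E
```

```text
(no output)
```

View pics/end.png

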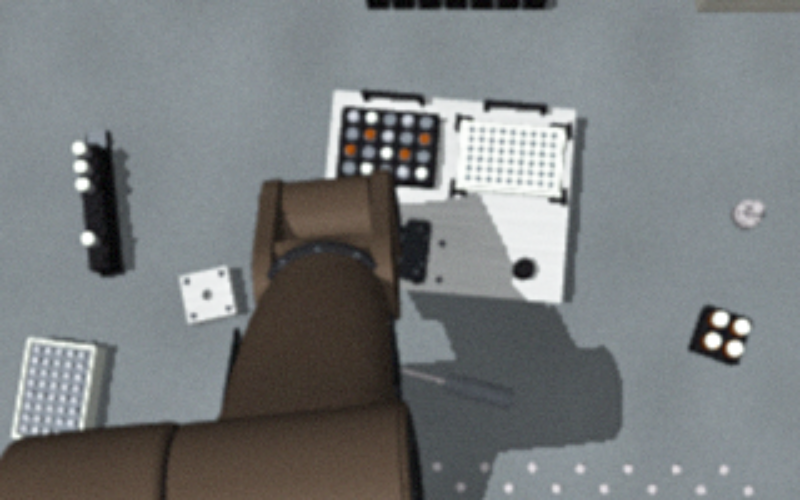

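The pin is in the plate at (524,268), the parking block is empty at (208,295), and everything in view is undisturbed. The arm is still gripping the screw, so I'm handing in.

```bash
python3 -c "
from cell import env
print(env.job_done())"
```

```text
the job is handed in; nothing more can be done
None
```

The pin is fully home and released; the hold-down screw dropped about 60° back, was then turned forward about one full turn (with one regrip), and is still held by its head, at 23.5 s of the 72 s.

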